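# Open the tomato slicer for loading

## Robot

A 6-joint arm with a two-finger parallel gripper is mounted at the origin on the work surface. World frame = base frame: x ahead of the robot, y to its left, z up, the work surface at z = 0. Lengths are in mm, angles in rad, forces in N, time in s.
With the tool pointing down it reaches from about 400 to 825 mm from the base axis. Payload 7 kg.
Tool frame: the origin (TCP) lies at the very end of the fingers, on their centre line; the grasp point (between the pads) lies 19 mm behind it; z points along the fingers, y is the line along which they close (so a half turn about z gives the same grasp; the last joint's range is limited). The gripper opens to 88 mm and grips with 3 to 60 N. Pads are 19 mm wide; open, the fingers measure 130 mm over their backs; the gripper's body (78 mm by 193 mm) begins 47 mm behind the grasp point.
Start: joints at [-0.968, 0.359, 0.012, 0, -1.224, -0.288], TCP at [208.971, -641.815, 226.561] pointing down, gripper open.
Joint ranges: [-3.07, 3.07], [-1.43, 2.12], [-1.02, 1.25], [-3.03, 1.67], [-3.05, -0], [-3.03, 3.03]. Speed limits (rad/s): [2.39, 2.39, 3.01, 3.14, 3.14, 3.14].

## Interface

Orientations are given as a unit quaternion [x, y, z, w].
In Python, from plant import bot gives the robot as it stands. Calls block until the motion is done:
- bot.move_ptp(position, orientation): joint-space move of the TCP to a pose.
- bot.line_to(position, velocity=150, ori=None): straight line of the TCP; ori=None keeps the orientation; velocity is the mean speed in mm/s.
- bot.move_joints(angles): joint-space move.
- bot.move_gripper(opening, force=None): finger opening in mm; force is the grip in N (None keeps the last); returns when the fingers have stopped.
- bot.pause(seconds).
- bot.solve_ik(position, orientation): joint angles nearest the present ones, or None.
- bot.read_state(): the state.
- bot.camera(name): name is "scene" or "top"; returns the picture (384x512x3 uint8, red, green, blue); there is no depth.
- bot.get_calibration(name): a dict with "fx", "fy", "cx", "cy" (pixels), "distortion" ([k1, k2, p1, p2, k3] as OpenCV has them; the pictures are not rectified), "view" (4x4, takes a point from world to camera coordinates). Camera axes: x right, y up, looking along -z (the intrinsics and any distortion apply to the point x, -y, -z); pixel columns grow to the right and rows downward; lengths in mm; the calibration is good to about 2 mm. A picture is of the moment at which its call begins. get_calibration takes no time and is no camera call.
A pose or a line that the arm cannot do raises bot.Unreachable and nothing moves.
- bot.close_job(): hands the job in; it is judged then, once.
The state is a dict: "t": time; "joint_pos": joint angles; "qvel": joint speeds; "tau": joint torques, N m; "tcp_pos": TCP position; "eef_rot": TCP orientation; "contact_force": force on the tool from outside, world axes, zero at the start; "moment": the same for the moment, N m; "width": finger opening in mm; "finger_force": force on a finger pad.
Only numpy, scipy, OpenCV 4.12 (cv2) and the standard library are available. Lean on these libraries where they do the work, as an engineer would, in place of code of your own. Each camera call takes 0.05 s, during which the arm holds its last target. There are 200 camera calls.

## Task

Open the tomato slicer for its next tomato: press the lock button on top of the pusher carriage with your fingertips and, keeping it held down the whole way, slide the carriage away from the blades until it is fully against its end stop. Then let the button spring back up so the carriage is locked there, and move clear. Keep the robot off the blade frame and leave the food, jar and cup around it where they stand; nothing needs picking up.

Things in the scene. Friction and masses are not known exactly. Their poses are not given: they have to be found in the camera images.
- slicer: Bench tomato slicer, fixed: steel base 150 x 370 mm, two guide rods, slotted tray. Origin: centre of its underside, on the counter. Its y axis runs along the rods from the blade frame (y -172 mm) to the end stop (two rubber buffers on the rods from y +130 mm, before an aluminium end bracket at y +165 mm, top 82 mm high); z up.
- blade_frame: Upright aluminium frame 146 mm wide (slicer x), 14 mm thick, top 134 mm above the counter, with eight thin horizontal blades; fixed at the slicer's -y end. Origin on the counter level under its centre. The robot must not touch it.
- pusher (a joint): Carriage position along slicer +y, m: 0 nearest the blades, 0.170 at the end stop; starts at 0 to 0.055. Grey carriage 118 mm wide, 85 long, deck 82 mm high; on it, from the blade side: finned pusher head, lock button, thumb wall. Slides freely (0.5 to 2 N drag) while the button is down; button up, a pin between teeth 10 mm apart locks it (about 3 mm play). The last notch is at the end stop.
- lock_top (a point): Centre of the top of the lock button, a plain steel pad 36 mm (slicer x) by 40 mm (slicer y) that rides on the carriage. 100 mm above the counter when up, 92 mm fully down; the carriage boss round it is 88 mm high. The pusher head on the blade side (100 mm wide, top 114 mm high) has its near face 42 mm from this point.
- lock (a joint): How far the lock button is pressed, in m: 0 up, 0.008 fully down. Spring: 3.5 N to start moving, 7.5 N fully down. The carriage is free from about 0.005 on; when released it springs up (it may rest a few mm down on top of a tooth at the start).
- tomato: Loose red tomato, 64 mm across, 50 mm high, standing near the slicer on the robot's side. Origin under its centre. Bystander.
- lemon_half: Loose half lemon, cut face up, 56 mm across, 28 mm high, near the slicer on the robot's side. Origin under its centre. Bystander.
- spice_jar: Loose spice jar, 44 mm across, 85 mm high, beyond the slicer. Origin under its centre. Bystander.
- sauce_cup: Loose steel sauce cup, 70 mm across, 45 mm high, beyond the slicer. Origin under its centre. Bystander.
- thumb_wall (a point): Middle of the top edge of the thumb wall, on its button side: a grey wall of the carriage, 60 mm wide (slicer x), 10 mm thick, top 118 mm above the counter, on the end-stop side of the button, 24 mm from the button's centre. Fingertips on the button may also push against it.

How it is judged (in metres and radians):
On the way, in this order (a step that is already met when the one before it is completed fails the run):
1. the lock button is pressed down while the carriage is still near the blades (value of joint lock above 0.0055 m and value of joint pusher below 0.1 m), for 0.1 s.
2. the carriage reaches the end stop with the button still held down (value of joint lock above 0.004 m and value of joint pusher above 0.166 m), for 0.1 s.
At the end, for the whole second after the job is handed in: The carriage is against its end stop (within 4 mm) and at rest, and the lock button has sprung back up (within 1.5 mm), so the carriage is locked there (value of joint pusher above 0.166 m and value of joint lock below 0.0015 m and velocity of joint pusher between -0.005 and 0.005 m/s); the robot touches nothing.
It fails at once if a bystander is pushed, lifted or carried more than 25 mm (distance of any of tomato, lemon_half, spice_jar, sauce_cup from where it was at the start of the episode above 0.025 m).
It fails at once if the robot touches the blade frame (contact force between any of the fingers, the arm and blade_frame above 1 N).
It fails at once if the lock button is let up with the carriage part-way, or the carriage is forced along with the button up (value of joint lock below 0.0015 m and value of joint pusher between 0.07 and 0.155 m).
It also fails if it takes over 35 s, if anything falls off the work surface, if the arm or the gripper's body presses on something with over 40 N, if the wrist force passes 120 N, or if a joint passes its speed limit or range.

## Working session

There is one attempt and no reset: what is moved stays moved. The work goes in short steps, each a Python script; the robot and the scene stay as the last script left them, time stands still between calls to the robot, and variables do not carry over. Pictures are saved under pics/ and viewed, at most 10 in all, crops included, and the job is handed in when it is done.

```bash
ls; mkdir -p pics; python3 - <<'E'
from plant import bot
import cv2,json
for n in("scene","top"):
    cv2.imwrite(f"pics/{n}0.png",bot.camera(n)[:,:,::-1]); c=bot.get_calibration(n); print(n,{k:(v if k!="view" else [[round(float(x),3) for x in r] for r in v]) for k,v in c.items()})
s=bot.read_state();print(s["tcp_pos"],s["eef_rot"],s["t"])
E
```

```text
pics
scene {'fx': 455.3344537653654, 'fy': 455.3344537653654, 'cx': 246.9097308005069, 'cy': 199.9424464416384, 'distortion': array([-0.166439,  0.      ,  0.      ,  0.      ,  0.      ]), 'view': [[0.722, 0.692, -0.011, -415.414], [-0.488, 0.52, 0.701, 243.016], [0.491, -0.5, 0.714, -1121.603], [0.0, 0.0, 0.0, 1.0]]}
top {'fx': 497.21806116733757, 'fy': 497.21806116733757, 'cx': 255.33730493603295, 'cy': 191.55961555932078, 'distortion': array([-0.19736455,  0.        ,  0.        ,  0.        ,  0.        ]), 'view': [[-0.014, -0.999, -0.039, 15.21], [0.981, -0.021, 0.191, -575.886], [-0.191, -0.036, 0.981, -798.427], [0.0, 0.0, 0.0, 1.0]]}
[ 208.83357604 -641.41677657  225.71156491] [-1.56696534e-01  9.87646511e-01  7.27054907e-04 -1.90597232e-04] 0.1
```

View pics/scene0.png

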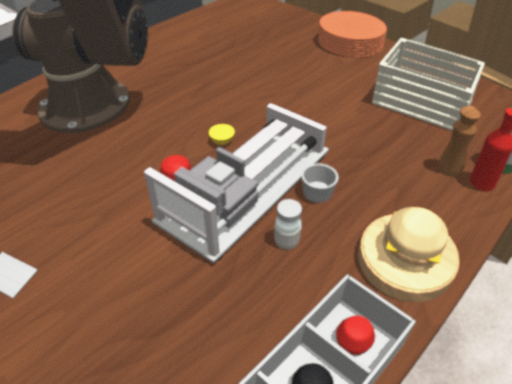

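View pics/top0.png

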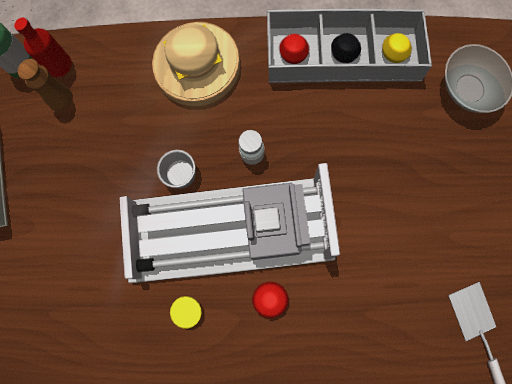

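The top view shows the blade frame on the right (about column 328), the end bracket on the left (about 128) and the button near (267, 219). The tomato is at (270, 300), the lemon at (185, 312), the jar at (251, 147) and the cup at (177, 168). In the scene view the button is near (222, 172). Next I'll zoom in.

```bash
python3 - <<'E'
import cv2
t=cv2.imread("pics/top0.png")[155:290,110:350]; s=cv2.imread("pics/scene0.png")[100:260,140:340]
cv2.imwrite("pics/topz.png",cv2.resize(t,None,fx=3.3333,fy=3.3333,interpolation=cv2.INTER_CUBIC))
cv2.imwrite("pics/scz.png",cv2.resize(s,None,fx=3.5,fy=3.5,interpolation=cv2.INTER_CUBIC))
E
```

```text
(no output)
```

View pics/topz.png

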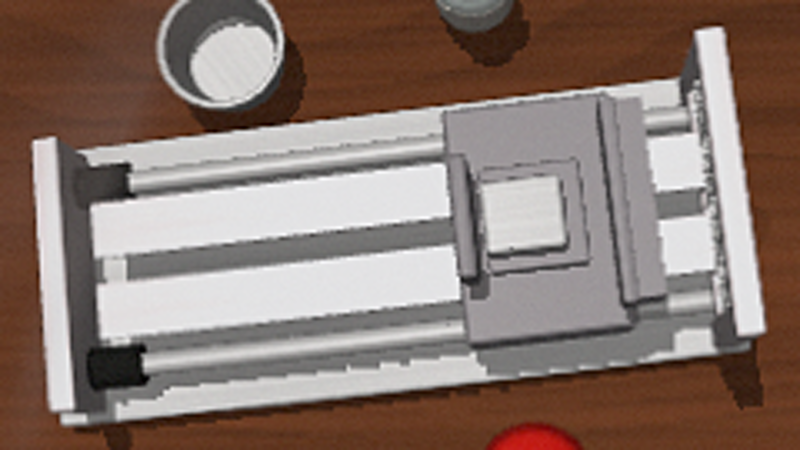

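View pics/scz.png

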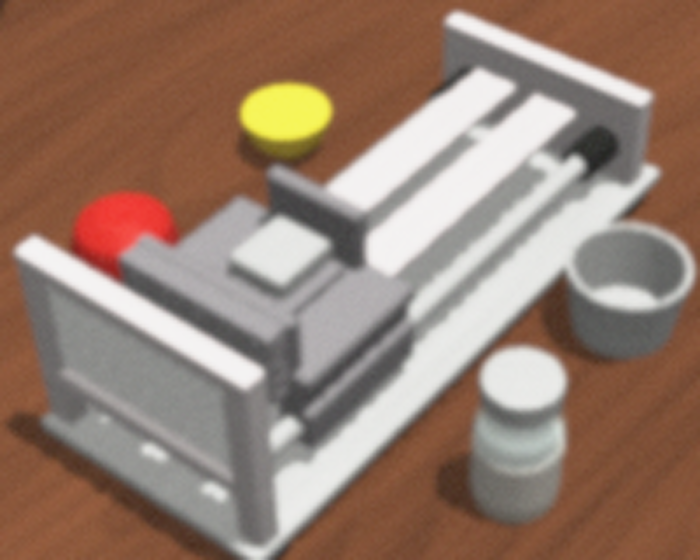

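The top crop shows the button pad with corners (483,180), (558,176), (566,248) and (489,254). The blade frame top runs from (710,29) to (752,334) and the end bracket top from (45,139) to (61,409). In the scene crop the button corners are (232,258), (278,218), (330,245) and (283,288).

```bash
cat >geo.py <<'E'
import numpy as np, cv2
from plant import bot
def ray(n,px):
    c=bot.get_calibration(n);K=np.array([[c["fx"],0,c["cx"]],[0,c["fy"],c["cy"]],[0,0,1]]);V=np.array(c["view"])
    p=cv2.undistortPoints(np.array([[px]],float),K,np.array(c["distortion"]))[0,0]
    return -V[:3,:3].T@V[:3,3], V[:3,:3].T@np.array([p[0],-p[1],-1])
def onz(n,px,z):
    o,d=ray(n,px);return o+d*(z-o[2])/d[2]
def tri(a,b):
    (o1,d1),(o2,d2)=ray("top",a),ray("scene",b)
    s=np.linalg.lstsq(np.c_[d1,-d2],o2-o1,rcond=None)[0];p,q=o1+s[0]*d1,o2+s[1]*d2
    return (p+q)/2,np.linalg.norm(p-q)
E
python3 - <<'E'
from geo import *
np.set_printoptions(precision=1,suppress=True)
T=lambda u:(110+(u[0]+.5)*.3-.5,155+(u[1]+.5)*.3-.5); S=lambda u:(140+u[0]/3.5-.36,100+u[1]/3.5-.36)
bt=[(483,180),(558,176),(566,248),(489,254)]
bs=[(330,245),(283,288),(232,258),(278,218)]  # same corner order checked below
B=np.array([onz("top",T(u),100) for u in bt]);print(B,B.mean(0))
C=np.array([onz("scene",S(u),100) for u in bs]);print(C,C.mean(0))
print(tri(T(np.mean(bt,0)),S(np.mean(bs,0))))
F=np.array([onz("top",T(u),134) for u in[(697,30),(722,28),(738,337),(765,330)]]);E=np.array([onz("top",T(u),82) for u in[(33,140),(57,137),(50,410),(73,408)]])
f,e=F.mean(0),E.mean(0);print("frame",f,"end",e,np.linalg.norm(F[0]-F[2]),np.linalg.norm(E[0]-E[2]))
a=(e-f)[:2];print("len",np.linalg.norm(a),"yaw of axis",np.arctan2(a[1],a[0]))
for P in(F,E): w=(P[0]+P[1]-P[2]-P[3])[:2];print("width dir+90",np.arctan2(w[1],w[0])+np.pi/2)
for n,u in dict(tom=((270,300),40),lem=((185,312),28),jar=((251,140),85),cup=((177,160),45)).items():print(n,onz("top",*u))
E
```

```text
[[539.3   5.1 100. ]
 [540.5 -31.3 100. ]
 [505.4 -34.4 100. ]
 [503.2   2.7 100. ]] [522.1 -14.4 100. ]
[[540.1   6.  100. ]
 [545.5 -31.5 100. ]
 [511.6 -33.7 100. ]
 [506.4   2.6 100. ]] [525.9 -14.2 100. ]
(array([523.2, -13.4,  97.2]), np.float64(2.476546510289558))
frame [ 532. -111.  134.] end [499.1 223.4  82. ] 145.20212054764508 137.6078672996048
len 336.05994470975924 yaw of axis 1.6686764421296705
width dir+90 1.667097133550882
width dir+90 1.6608429930553519
tom [391.6 -16.6  40. ]
lem [371.7 130.9  28. ]
jar [659.6  10.2  85. ]
cup [638.5 144.5  45. ]
```

```bash
cat >>geo.py <<'E'
yaw=1.666; a=np.array([np.cos(yaw),np.sin(yaw),0]); btn=np.array([523.,-14.,100])
def quat(th):  # tool down, tool x at angle th
    return [np.cos(th/2),np.sin(th/2),0,0]
E
python3 - <<'E'
from geo import *
st=bot.read_state(); print(st["contact_force"])
p=btn+8*a; p[2]=190
end=btn+190*a; end[2]=90
best=None
for th in(yaw,yaw+np.pi,yaw-np.pi):
    q=bot.solve_ik(p,quat(th)); print(th,None if q is None else np.round(q,2))
    if q is not None and (best is None or abs(q[5]-st["joint_pos"][5])<best[0]): best=(abs(q[5]-st["joint_pos"][5]),th)
th=best[1]; print(th,bot.solve_ik(end,quat(th)))
bot.move_gripper(0,10)
bot.move_ptp(p,quat(th)); bot.line_to([p[0],p[1],125],120); bot.pause(.3)
s=bot.read_state();print(s["t"],s["tcp_pos"],s["contact_force"],p,s["width"])
cv2.imwrite("pics/ab.png",np.hstack([cv2.resize(bot.camera("top")[130:310,100:360],(400,277)),cv2.resize(bot.camera("scene")[80:260,130:390],(400,277))])[:,:,::-1])
E
```

```text
[ 0.7356719  -0.12370302 -0.09195553]
1.666 [ 0.36  0.14 -0.38  0.   -1.06  2.87]
4.8075926535897935 [ 0.36  0.14 -0.38  0.   -1.06 -0.27]
-1.4755926535897932 [ 0.36  0.14 -0.38  0.   -1.06 -0.27]
-1.4755926535897932 [ 0.7009295   0.261958   -0.4758109   0.         -0.83302742 -0.60572583]
5.0333 [522.56263708  -5.91271304 125.60238969] [-0.61155724  0.24415724  1.0973111 ] [522.23952063  -6.03622758 190.        ] 0.5547773612747731
```

View pics/ab.png

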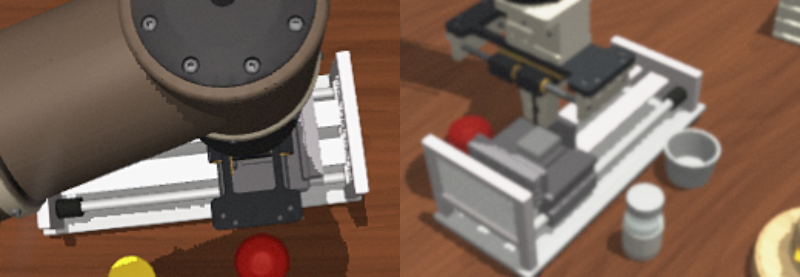

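The fingers hang just above the button, which is at about (540,145) in the scene crop, with the tip near (538,122). That matches the planned offset. Next I press with force feedback.

```bash
python3 - <<'E'
from geo import *
np.set_printoptions(precision=1,suppress=True)
p=btn+8*a; f0=np.array(bot.read_state()["contact_force"])
def go(z,v):
    bot.line_to([p[0],p[1],z],v); s=bot.read_state(); return s["tcp_pos"],np.array(s["contact_force"])-f0,s["t"]
print(go(104,80))
z=102
while z>88:
    pos,f,t=go(z,20); print(z,pos,f,round(t,2))
    if f[2]>11: break
    if pos[2]>108 and f[2]>4: break
    z-=1.5
E
```

```text
(array([522. ,  -6.2, 103.7]), array([-0.9,  0.5, -0. ]), 5.5417)
102 [522.4  -6.  102.2] [-1.3 -0.   0.4] 5.79
100.5 [522.2  -6.1 100.5] [-0.6  0.5 -0. ] 6.04
99.0 [522.4  -6.   99.2] [-1.7 -0.2  2.9] 6.29
97.5 [522.4  -6.   97.6] [-1.2  0.9  4. ] 6.54
96.0 [522.4  -6.   96.2] [-2.5  0.8  4.9] 6.79
94.5 [522.4  -6.   94.7] [-2.1  0.3  6.5] 7.04
93.0 [522.4  -6.   93.3] [-3.2  1.2  7.4] 7.29
91.5 [522.4  -6.2  92.2] [-3.  -0.1 11.1] 7.54
```

The button bottomed out at 92 mm as specified. Next I slide the carriage.

```bash
python3 - <<'E'
from geo import *
np.set_printoptions(precision=1,suppress=True)
bot.pause(.2); p0=btn+8*a; z=91.5; d=0; f0=np.array([-2.,0,0])
lat=np.cross(a,[0,0,1])
while d<195:
    d+=12 if d<140 else 3
    p=p0+d*a; p[2]=z; bot.line_to(p,50)
    s=bot.read_state(); f=np.array(s["contact_force"])-f0; r=np.array(s["tcp_pos"])-p0
    print(d,r@a,r@lat,s["tcp_pos"][2],"F",f@a,f@lat,f[2],round(s["t"],2))
    if f[2]<9.5: z-=.3
    if f[2]>16: z+=.3
    if f[2]<5 or (d>140 and f@a<-14) or f@a<-25: break
E
```

```text
12 12.107802798908459 0.10741971700373276 92.23323009548018 F 0.38281816735158913 -2.075147084331759 10.603935349177247 8.13
24 24.119645023144315 0.05016805243158721 92.23587191302676 F 0.5651193805471527 -2.06307451223492 11.40080258826621 8.53
36 36.1371625321173 0.009986493001697709 92.21832352777362 F -0.9334651882916827 -1.8967423584041594 10.861985844249425 8.92
48 48.13445023158682 -0.03390133369281805 92.2448957526731 F 0.7351343566733543 -1.9683874623417084 10.789696755481714 9.31
60 60.123818355819886 -0.10329378531654289 92.21020398940784 F -0.5018003554835782 -3.411495802263225 12.591883796387636 9.7
72 72.09761790116033 -0.16470197277232784 92.21035064000348 F 0.3407323075010562 -2.2646957031801773 11.067793793897376 10.09
84 84.11358793435504 -0.21546716840263222 92.2084414036068 F 0.314552446077863 -2.6203491861395833 11.373290243251605 10.48
96 96.10815257768864 -0.2737157945166318 92.19814997927702 F 1.549310497393899 -3.2166681755669253 12.946652493215844 10.88
108 108.10926669881118 -0.3091731162991109 92.20971151977673 F 0.5658549659076034 -3.2739931320627367 12.
[... 1212 characters left out ...]
07605 F 0.9798496515418013 -4.669350740827755 12.850798106334473 14.19
168 167.95008876869719 -0.5759873784050699 92.18893216083262 F 0.39432452157230724 -5.091452560689879 12.895371244283835 14.44
171 170.39208840268316 -0.3708350840074033 92.20054507064064 F -3.5645221696252505 -2.0041009941547756 12.636565035773915 14.69
174 172.87308140132717 -0.2073116893704011 92.19887036802007 F -4.859769860408767 -1.246508245112488 10.979896080485263 14.94
177 175.37770678732994 -0.17565532162207942 92.20035463630676 F -8.09370670351096 1.0727703935430704 12.15031403164204 15.19
180 175.5478962564019 -0.262893801407077 92.21536068761908 F -22.075111350371117 5.038898607900148 11.586320629521934 15.44
```

The carriage stopped after about 170 mm, and the tips then slid on to bear on the thumb wall with 22 N. I'll ease the push, lift straight up while still lightly against the wall, and check.

```bash
python3 - <<'E'
from geo import *
p0=btn+8*a
def go(d,z,v):
    p=p0+d*a;p[2]=z;bot.line_to(p,v);s=bot.read_state();print(np.round(s["tcp_pos"],1),np.round(s["contact_force"],1),round(s["t"],2))
bot.pause(.3)
go(177,91.5,20); 
for z in(96,101,104): go(176.5,z,20)
go(172,125,60); go(172,200,120)
q=np.array(bot.read_state()["joint_pos"]); q[0]+=.75
bot.move_joints(q); bot.pause(.3)
s=bot.read_state();print(s["t"],s["tcp_pos"],s["contact_force"])
cv2.imwrite("pics/end.png",np.hstack([cv2.resize(bot.camera("top")[130:310,100:360],(400,277)),cv2.resize(bot.camera("scene")[80:260,130:390],(400,277))])[:,:,::-1])
E
```

```text
[505.4 168.5  92.2] [-0.6 -7.6 10.2] 16.04
[505.4 168.5  96.4] [-0.1 -6.4  7.6] 16.42
[505.2 168.5 100.8] [ 1.5 -5.7  3.4] 16.82
[504.6 168.5 103.4] [ 0.6 -5.9 -0.4] 17.12
[506.1 165.5 125.6] [-0.2  0.  -0.4] 17.62
[505.4 165.  199.2] [ 0.3 -1.  -0.1] 18.4
20.15 [257.9021888  464.84629672 199.21964682] [ 0.75312247  0.62437873 -0.83085688]
```

View pics/end.png

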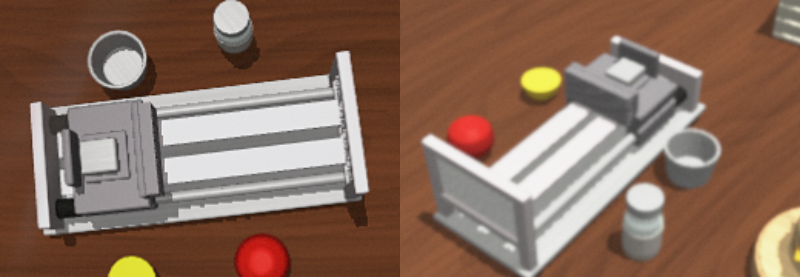

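The carriage sits against the buffers at (65,207). The button is up, since it still pushed with 3.4 N at 100.8 mm, and the bystanders haven't moved.

```bash
python3 -c "
from plant import bot
print(bot.close_job())"
```

```text
the job is handed in; nothing more can be done
None
```

I pressed the lock button, held it down while sliding the carriage about 170 mm to its end stop, let it spring back up to lock there, moved the arm clear and handed the job in at about 20 s of the 35 s; no verdict was returned.

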